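# Dock the cuvette carrier on the photometer's tapered way

## Task

Pick up the cuvette carrier with the orange grip, set it on the bare front of the photometer dock and slide its dovetail, cuvette end first, along the tapered way until it wedges tight and stays there without play. Push it home firmly but gently, with about 12 N and never above 20 N, then let go; leave the white spare carrier and the other things on the bench where they are.

Things in the scene. Friction and masses are not known exactly. Their poses are not given: they have to be found in the camera images.
- carrier: The cuvette carrier to dock, ORANGE grip, 0.4 to 0.6 kg, steel, 84 mm long (x), standing on its flat underside. A dovetail flank runs along each side, widest at the underside, leaning in 4 mm over its 14 mm height. Black deck 84 x 44 mm at heights 18 to 23 mm. Origin: centre of the underside; x towards the cuvette (front, narrow) end, y left, z up.
- grip (a point): Middle of the carrier's orange grip, 45 mm above the underside, 22 mm behind the carrier's origin. The grip is an upright block 36 mm long (x), 16 mm thick (y), from height 23 to 58 mm, with flat sides to pinch and a flat rear face (18 mm behind this point) to push on. The cuvette and its black 22 x 24 mm holder stand 44 mm ahead, up to height 68 mm. Axes as the carrier's.
- flank (a point): Point on the carrier's left flank (+y) at the underside, mid length, 24 mm from the centre line. This flank tapers 5 degrees: 28 mm from the centre line at the rear end, 20 mm at the front end. The right flank is straight, 24 mm from the centre line at the underside. Axes as the carrier's.
- dock: Photometer dock, fixed on the bench: grey plate 275 x 120 mm (x from -100 to +175 mm), its top, the slide floor, at height 10 mm. Origin on the bench under the mouth of the way; x along the way, y left, z up. The way (x 0 to 130 mm) lies between a straight steel rail (right) and the tapered brass strip (left), 14.5 mm high, undercut. A white photometer head 45 mm high closes the far end at x = 139 mm.
- front (a point): Middle of the bare front of the dock plate, at slide-floor height, 50 mm before the mouth of the way: a carrier fits here, level, and can then be slid forward along the dock's x into the way. It jams early if it is lifted or tilted in the way: it must lie flat on the floor. Metal slides on metal with friction of about 0.6 (2 to 4 N to slide the carrier). Axes as the dock's.
- mouth (a point): Middle of the wide mouth of the way, at slide-floor height, axes as the dock's. The rail's face is at y = -24 mm at the floor, so a carrier against the rail has its centre line on the dock's. A carrier's front end has 8 to 11 mm of side play here, all on the strip's side (+y), closing by 0.87 mm per 10 mm of travel. Pushed with about 12 N, a wedged carrier holds by itself.
- strip: Tapered brass strip on the left of the way with the dark bar that carries it, 130 x 35 x 14.5 mm, fixed on the dock, axes as the dock's. Origin at the slide floor, 70 mm past the mouth, 24 mm left of the centre line. The brass face lies here give or take 1.6 mm, which cannot be measured: the carrier wedges with its origin 51 to 89 mm past the mouth, to be found by feel; resistance then rises 4 to 8 N per mm.
- spare: The spare carrier, same shape, origin and axes as the carrier but with a WHITE grip; leave it alone.
- rack: White wire tube rack, 80 x 128 mm, 70 mm high, with capped tubes up to 106 mm; bystander. Origin: centre of the underside.
- reagent: White reagent bottle with blue cap, 56 mm wide, 120 mm high; bystander. Origin: centre of the underside.
- beaker: Glass beaker, 64 mm wide, 85 mm high; bystander. Origin: centre of the underside.
- timer: White bench timer, 60 x 70 x 22 mm; bystander. Origin: centre of the underside.
- tipbox: Open blue tip box, 90 x 120 x 50 mm; bystander. Origin: centre of the underside.
- stainjar: Amber jar with red cap, 50 mm wide, 75 mm high; bystander. Origin: centre of the underside.
There are look-alikes about, which are no part of the job. What is shaped like the carrier but green, pink or yellow is not meant.

How it is judged:
By the outcome, as a careful person would: the job done as asked, in the order asked, and still so for the second after the job is handed in, with the robot touching nothing.
It also fails if it takes over 72 s, if anything falls off the work surface, if the arm or the gripper's body presses on something with over 40 N, if the wrist force passes 120 N, or if a joint passes its speed limit or range.

## Robot

A 6-joint arm with a two-finger parallel gripper is mounted at the origin on the work surface. World frame = base frame: x ahead of the robot, y to its left, z up, the work surface at z = 0. Lengths are in m, angles in rad, forces in N, time in s.
With the tool pointing down it reaches from about 0.25 to 0.775 m from the base axis. Payload 4 kg.
Tool frame: the origin (TCP) lies on the centre line of the jaws, within the pads' length; the fingertips stand 8 mm ahead of it and the grasp point (between the pads) lies 11 mm behind it; z points along the fingers, y is the direction in which the jaws open and shut (so a half turn about z gives the same grasp; the last joint's range is limited). The gripper opens to 94 mm and grips with 3 to 60 N. Pads are 16 mm wide; open, the fingers measure 119 mm over their backs; the gripper's body (75 mm by 177 mm) begins 78 mm behind the grasp point.
Start: joints at [-1.36, 0.087, 1.371, -0, 1.684, -0.103], TCP at [0.17, -0.523, 0.214] pointing down, gripper open.
Joint ranges: [-3.1, 3.1], [-0.76, 2.03], [0.27, 2.55], [-1.08, 4.22], [0.17, 2.65], [-2.57, 2.57]. Speed limits (rad/s): [2.79, 2.79, 3.14, 3.14, 3.14, 3.14].

## Interface

Orientations are given as [roll, pitch, yaw] about the fixed x, y, z axes, in that order (R = Rz(yaw) Ry(pitch) Rx(roll)).
In Python, from bench import * gives the robot as it stands.
- The arm moves only by the tool step_arm, never from a script. Its argument "steps" is a list of rows, each an object of numbers: "jaw": the opening, from 0 (shut) to 1 (fully open); "tx", "ty", "tz": the shift along the tool's x, y, z in m; "ax", "ay", "az": the turn, a rotation vector about the tool's x, y, z in rad. In form: [{"jaw": .., "tx": .., "ty": .., "tz": .., "ax": .., "ay": .., "az": ..}, ...]. A call has 1 to 8 rows; each row is the pose to reach, as a shift and turn from the pose measured when the call began, along the tool's axes at that moment; what a row does not reach only later rows make up. A row lasts 1/10 s, in which the tool goes at most 50 mm and 8.59 degrees, less where a joint would pass 70% of its speed; a pose out of reach is approached as far as the arm can. A call with a gripper value outside its range is refused whole. The fingers move at their own pace and stop on an object; the grip force is fixed at half the most. Time passes only in rows, so rows that repeat a pose let the fingers close. It gives the time, the measured TCP pose, the force and the opening at its end, in the units of the state.
- get_obs(): the state, without advancing time (a new reading comes with each control period).
- snapshot(name): name is "scene" or "top" or "wrist"; returns (picture, depth): 420x560x3 uint8, red, green, blue; 420x560 float32, m along the optical axis (not along the pixel's ray), 0 where there is no reading.
- camera_model(name): a dict with "intrinsics" (3x3 intrinsics, pixels), "origin" and "orientation" of the camera in the world. Camera axes: x right, y down, z forward; pixel columns grow to the right and rows downward; lengths in m; the calibration is good to about 2 mm. The wrist camera is an equidistant fisheye: a pixel r from the principal point sees the ray r / f radians off the axis. A picture is of the moment at which its call begins: read the wrist's pose just before it. camera_model takes no time and is no camera call; for the wrist camera it gives the pose at the moment of the call.
- close_job(): hands the job in, once; it reports no verdict.
Trained networks look in the newest picture that a camera, given by its name, has taken for a name from the list of things; names that differ only in an ending like _2 or _b are one class to them, and where a whole thing is asked for, a point or a joint stands for the part that bears it (a point fixed in the world has none). Each returns a list of dicts, best first, with "confidence" (0 to 1); they miss things now and then, are a little off and sometimes report something else, mostly with a low value. They report only what shows in the picture. A call takes as long as a camera call. They do not tell look-alikes from the thing itself.
- silhouettes(camera, query): "pixels" (420x560 bool, what is visible of it) and "rect" ([left, top, right, bottom] in pixels, round what is visible of it).
The state is a dict: "time": time; "joint_positions": joint angles; "qvel": joint speeds; "joint_torque": joint torques, N m; "tool_pos": TCP position; "ee_rot": TCP orientation; "wrist_force": force on the tool from outside, world axes, zero at the start; "wrist_torque": the same for the moment, N m; "width": finger opening in m.
Only numpy, scipy, OpenCV 4.12 (cv2) and the standard library are available. Lean on these libraries where they do the work, as an engineer would, in place of code of your own. Each camera call takes 0.05 s, during which the arm holds its last target. There are 200 camera calls.

## Working session

There is one attempt and no reset: what is moved stays moved. The work goes in short steps, Python scripts to look and compute and a tool call to move; the robot and the scene stay as the last step left them, time stands still between calls to the robot, and variables do not carry over. Pictures are saved under pics/ and viewed, about 8 in all and at most 12, crops included, and the job is handed in when it is done.

Besides the shell and the picture viewer there is one more tool, called after "Emit:" as name(argument=value, ...), one argument or row to a line, values as JSON. step_arm: Moves the arm, as the interface text tells. Its arguments: {"type":"object","properties":{"steps":{"type":"array"}},"required":["steps"]}

```bash
mkdir -p pics; ls; cat > h.py <<'E'
from bench import *
import numpy as np, cv2
from scipy.spatial.transform import Rotation as R
def rot(o):
    o=np.array(o,float)
    return o if o.shape==(3,3) else (R.from_quat(o).as_matrix() if o.size==4 else R.from_euler('xyz',o).as_matrix())
def cloud(depth,cm):
    K=np.array(cm["intrinsics"]);v,u=np.mgrid[:420,:560]
    p=np.stack([(u-K[0,2])/K[0,0]*depth,(v-K[1,2])/K[1,1]*depth,depth],-1)
    return p@rot(cm["orientation"]).T+np.array(cm["origin"])
E
python3 - <<'E'
from h import *
print(get_obs())
ims=[]
for n in("top","scene"):
    p,d=snapshot(n);cm=camera_model(n);print(n,cm)
    np.savez(n+".npz",p=p,d=d,w=cloud(d,cm))
    cv2.imwrite(f"pics/{n}0.png",p[...,::-1])
    for q in("carrier","spare","dock","strip"):
        for s in silhouettes(n,q)[:5]:
            m=s["pixels"]&(d>0); w=cloud(d,cm)[m]
            print(n,q,round(s["confidence"],2),np.round(s["rect"]),np.round(np.median(w,0),3) if len(w) else None, np.round(np.median(p[m],0)) if len(w) else None)
E
```

```text
pics
{'time': 0.0, 'joint_positions': array([-1.36011911e+00,  8.79326825e-02,  1.37222705e+00,  1.01229803e-05,
        1.68360604e+00, -1.03091988e-01]), 'qvel': array([-0.00126085,  0.00061796, -0.0007207 ,  0.00137624,  0.00038348,
       -0.00013629]), 'joint_torque': array([-3.65308470e-04, -3.40176451e+01, -3.02429116e+01,  7.17291771e-02,
        3.31246108e-02, -1.74537199e-04]), 'tool_pos': array([ 0.16964743, -0.52262745,  0.21233017]), 'ee_rot': array([-3.13943211e+00, -2.33642030e-04,  3.13770083e-01]), 'wrist_force': array([0.15264636, 0.03479317, 0.04740506]), 'wrist_torque': array([ 0.01013854, -0.00073066, -0.00414538]), 'width': 0.09412039493520669}
top {'intrinsics': array([[467.92479587,   0.        , 280.03747041],
       [  0.        , 467.92479587, 206.8977331 ],
       [  0.        ,   0.        ,   1.        ]]), 'origin': array([0.41378017, 0.01701095, 1.15490212]), 'orientation': array([-3.04836098e+00, -9.66153794e-04, -1.54928982e+00])}
top carrier 0.92 [384. 112. 420. 146.] [ 0.719 -0.271  0.024] [218. 159. 171.]
top carrier 0.8 [323. 143. 349. 179.] [ 0
[... 1015 characters left out ...]

scene carrier 0.95 [201. 191. 229. 224.] [ 0.647 -0.109  0.026] [ 38. 140.  58.]
scene carrier 0.83 [270. 130. 296. 161.] [ 0.364 -0.083  0.024] [229. 130. 149.]
scene carrier 0.82 [221. 139. 252. 159.] [ 0.456 -0.192  0.025] [97. 72. 42.]
scene carrier 0.78 [134. 191. 171. 217.] [ 0.729 -0.268  0.025] [220. 128. 140.]
scene spare 0.94 [176. 157. 207. 193.] [ 0.598 -0.233  0.025] [83. 91. 96.]
scene spare 0.21 [411. 179. 437. 211.] [0.315 0.332 0.052] [138.  75.  44.]
scene dock 0.74 [254. 188. 361. 277.] [0.548 0.137 0.013] [153. 157. 160.]
scene strip 0.58 [306. 203. 348. 242.] [0.507 0.157 0.023] [230. 182.  80.]
scene strip 0.24 [178. 156. 204. 193.] [ 0.597 -0.232  0.025] [77. 82. 93.]
```

View pics/top0.png

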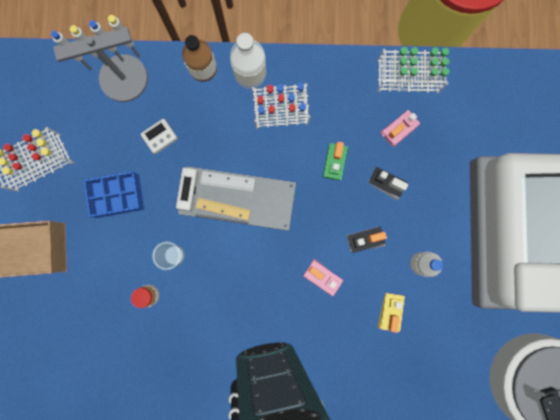

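View pics/scene0.png

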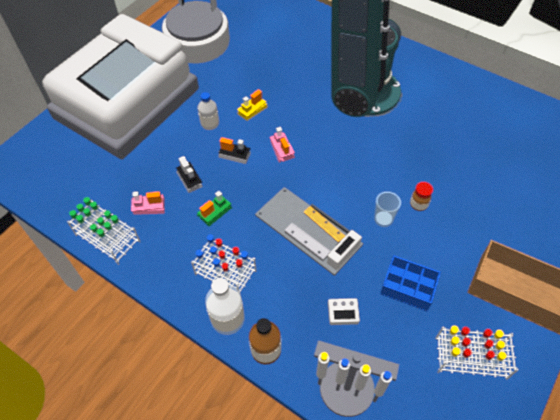

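The top view shows the orange-grip carrier at about (367,240), with its cuvette to the left (+y). The dock is at (235,200), with its bare front on the right and the head on the left. Next I fit both poses.

```bash
cat >> h.py <<'E'
def rect(xy):
    (c,s,a)=cv2.minAreaRect((xy*1000).astype(np.float32)); b=cv2.boxPoints((c,s,a))
    e=b[1]-b[0];f=b[2]-b[1]; l=e if np.hypot(*e)>np.hypot(*f) else f
    return np.array(c)/1000,np.array(s),np.degrees(np.arctan2(l[1],l[0]))
E
python3 - <<'E'
from h import *
for n in("top","scene"):
    z=np.load(n+".npz");p,d,w=z["p"].astype(int),z["d"],z["w"]
    H=w[...,2]
    print(n,"table z",np.median(H[(abs(w[...,0]-.45)<.03)&(abs(w[...,1]+.05)<.03)]))
    # carrier
    near=(np.hypot(w[...,0]-.45,w[...,1]+.195)<.06)
    m=near&(H>.016)&(H<.03); print("deck",m.sum(),rect(w[m][:,:2]),np.median(H[m]))
    m=near&(p[...,0]>170)&(p[...,2]<110)&(p[...,0]-p[...,2]>90); print("grip",m.sum(),np.median(w[m],0),w[m][:,2].max())
    m2=m&(H>.045);print("griptop",m2.sum(),w[m2].mean(0),rect(w[m2][:,:2]))
    m=near&(H>.055)&~m;print("cuv",m.sum(),w[m].mean(0))
    # dock
    near=(np.hypot(w[...,0]-.54,w[...,1]-.12)<.18)
    for lo,hi in((.006,.016),(.019,.03),(.045,.07)):
        m=near&(H>lo)&(H<hi)
        k,l,st,c=cv2.connectedComponentsWithStats(m.astype(np.uint8))
        for i in np.argsort(-st[1:,4])[:3]+1:
            if st[i,4]>40: print("dock",lo,st[i],rect(w[l==i][:,:2]),np.median(w[l==i],0))
cv2.imwrite("pics/crop.png",cv2.resize(np.load("top.npz")["p"][150:260,165:395,::-1],None,fx=3.4,fy=3.4,interpolation=cv2.INTER_CUBIC))
E
```

```text
top table z 2.0136089649791522e-05
deck 431 (array([ 0.44651266, -0.19306326]), array([43.99581909, 85.97219086]), np.float32(-73.27311)) 0.022997293744098535
grip 82 [ 0.45175747 -0.21180041  0.05671773] 0.06292176596080723
griptop 77 [ 0.45186519 -0.21061148  0.05695803] (array([ 0.4517966 , -0.21091728]), array([15.58781242, 30.40251541]), np.float32(-73.00585))
cuv 62 [ 0.44635655 -0.19292881  0.0632911 ]
dock 0.006 [ 179  166  117   64 3297] (array([0.5422334 , 0.12401662]), array([274.7114563 , 120.35293579]), np.float32(82.78091)) [0.53922847 0.07398073 0.01026308]
dock 0.019 [201 171  55  20 668] (array([0.58130182, 0.14676578]), array([129.84443665,  31.61497498]), np.float32(82.605156)) [0.58114161 0.14648898 0.02469878]
dock 0.019 [196 197  55  23 551] (array([0.51384473, 0.15596481]), array([130.22621155,  25.30865097]), np.float32(77.86356)) [0.51355127 0.15598762 0.02445069]
dock 0.019 [196 214  53  10 134] (array([0.48909576, 0.15782477]), array([127.91314697,   6.25764179]), np.float32(82.83176)) [0.48918661 0.1580272  0.02486137]
dock 0.045 [177 167  21  43 627] (arr
[... 650 characters left out ...]
np.float32(81.70892)) [0.54406962 0.07007226 0.01006449]
dock 0.006 [330 221  20  15  60] (array([0.49765298, 0.18891537]), array([61.56877899, 11.70881653]), np.float32(84.73452)) [0.49698713 0.19267209 0.01069932]
dock 0.019 [285 223  46  36 539] (array([0.58206683, 0.14435109]), array([133.09779358,  34.86840439]), np.float32(82.58265)) [0.5832691  0.14802098 0.02414213]
dock 0.019 [304 204  46  38 537] (array([0.5059874 , 0.15538445]), array([131.32470703,  46.00434494]), np.float32(80.87132)) [0.50981749 0.15739096 0.02396141]
dock 0.045 [328 230  34  35 514] (array([0.55892487, 0.23938385]), array([ 37.97174072, 100.9447937 ]), np.float32(-7.0447226)) [0.56089302 0.24204387 0.05463764]
```

View pics/crop.png

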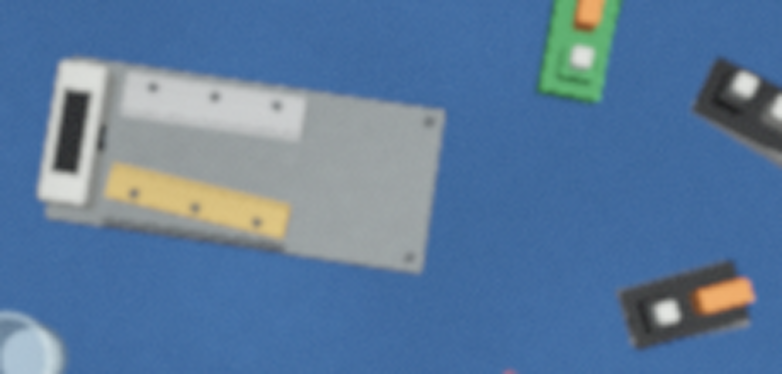

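The top crop agrees with the fits: carrier at (0.4465,-0.193) with yaw 106.7°, dock mouth at (0.5375,0.0868) with yaw 82.8°. The brass strip is at (200,200) in the crop and the rail at (210,100). Next I go above the grip.

```bash
cat >> h.py <<'E'
def go(pos,yaw):
    o=get_obs();A=R.from_euler('xyz',o["ee_rot"]);B=R.from_euler('xyz',[np.pi,0,np.radians(yaw)])
    print("pos",np.round(o["tool_pos"],4),"rpy",np.round(np.degrees(o["ee_rot"]),2),"F",np.round(o["wrist_force"],2),"t",o["time"])
    print("shift",np.round(A.inv().apply(np.array(pos)-o["tool_pos"]),4),"turn",np.round((A.inv()*B).as_rotvec(),4))
E
python3 -c "
from h import *
go([.4528,-.2141,.16],106.7)"
```

```text
pos [ 0.1698 -0.5231  0.2135] rpy [180.    -0.    17.98] F [0.53 0.1  0.48] t 0.5
shift [ 0.3646 -0.2066  0.0535] turn [ 0.      0.     -1.5485]
```

Emit:
step_arm(
  steps=[
    {"jaw": 0.6, "tx": 0.05, "ty": -0.028, "tz": 0, "ax": 0, "ay": 0, "az": -0.14},
    {"jaw": 0.6, "tx": 0.1, "ty": -0.057, "tz": 0, "ax": 0, "ay": 0, "az": -0.28},
    {"jaw": 0.6, "tx": 0.15, "ty": -0.085, "tz": 0, "ax": 0, "ay": 0, "az": -0.42},
    {"jaw": 0.6, "tx": 0.2, "ty": -0.113, "tz": 0, "ax": 0, "ay": 0, "az": -0.56},
    {"jaw": 0.6, "tx": 0.25, "ty": -0.142, "tz": 0.01, "ax": 0, "ay": 0, "az": -0.7},
    {"jaw": 0.6, "tx": 0.3, "ty": -0.17, "tz": 0.02, "ax": 0, "ay": 0, "az": -0.84},
    {"jaw": 0.6, "tx": 0.34, "ty": -0.193, "tz": 0.03, "ax": 0, "ay": 0, "az": -0.98},
    {"jaw": 0.6, "tx": 0.3646, "ty": -0.2066, "tz": 0.0535, "ax": 0, "ay": 0, "az": -1.12},
  ],
)

```text
time: 1.3
tool_pos: [0.438, -0.2313, 0.1728]
ee_rot: [3.137, 0.002, 1.44]
wrist_force: [0.0, -1.0, -0.6]
width: 0.0563
```

Emit:
step_arm(
  steps=[
    {"jaw": 0.6, "tx": 0, "ty": 0, "tz": 0, "ax": 0, "ay": 0, "az": -0.14},
    {"jaw": 0.6, "tx": 0, "ty": 0, "tz": 0, "ax": 0, "ay": 0, "az": -0.28},
    {"jaw": 0.6, "tx": 0, "ty": 0, "tz": 0, "ax": 0, "ay": 0, "az": -0.42},
    {"jaw": 0.6, "tx": 0, "ty": 0, "tz": 0, "ax": 0, "ay": 0, "az": -0.42},
  ],
)

```text
time: 1.7
tool_pos: [0.4382, -0.2311, 0.1729]
ee_rot: [3.138, 0.004, 1.86]
wrist_force: [0.8, -0.9, 0.1]
width: 0.0567
```

```bash
python3 - <<'E'
from h import *
go([.4528,-.2141,.16],106.7)
cm=camera_model("wrist");p,d=snapshot("wrist");np.savez("w1.npz",p=p,d=d)
print(cm); cv2.imwrite("pics/w1.png",p[...,::-1])
for s in silhouettes("wrist","carrier")[:3]: print(s["confidence"],s["rect"])
go([.4528,-.2141,.16],106.7)
E
```

```text
pos [ 0.4382 -0.2311  0.1729] rpy [179.81   0.23 106.59] F [ 0.8  -0.86  0.14] t 1.7
shift [0.0122 0.0188 0.0129] turn [ 0.0033  0.0041 -0.0019]
{'intrinsics': array([[325.1922621 ,   0.        , 277.82957191],
       [  0.        , 325.1922621 , 207.84400998],
       [  0.        ,   0.        ,   1.        ]]), 'origin': array([ 0.41791078, -0.16623788,  0.34300926]), 'orientation': array([ 2.89770339, -0.00303642,  0.28912451])}
0.97 [433.0, 115.8, 516.2, 185.1]
0.9 [265.7, 121.1, 320.4, 212.8]
0.9 [188.1, 0.4, 284.3, 84.4]
pos [ 0.4381 -0.2314  0.1729] rpy [179.8    0.23 106.41] F [ 0.8   0.48 -0.04] t 1.8
shift [0.0124 0.019  0.0129] turn [ 0.0034  0.0041 -0.0051]
```

View pics/w1.png

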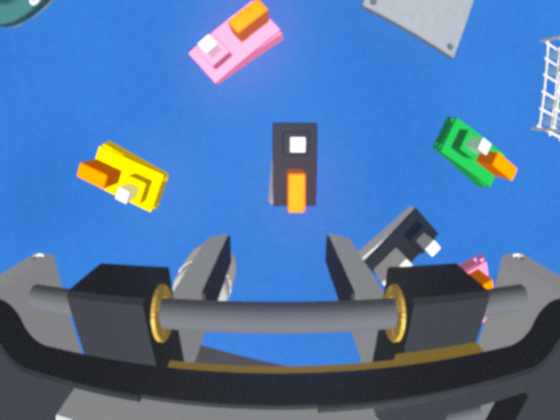

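The wrist view shows the black carrier with the orange grip at (296,190) and its cuvette at (297,145), nearly aligned with the jaws. The tapered side is visible on the left. I measure it from the wrist depth.

```bash
cat >> h.py <<'E'
def wcloud(d,cm):
    K=np.array(cm["intrinsics"]);v,u=np.mgrid[:420,:560]
    x=(u-K[0,2])/K[0,0];y=(v-K[1,2])/K[1,1];r=np.hypot(x,y)+1e-9
    k=np.tan(r)/r; p=np.stack([x*k*d,y*k*d,d],-1)
    return p@rot(cm["orientation"]).T+np.array(cm["origin"])
E
python3 - <<'E'
from h import *
z=np.load("w1.npz");p,d=z["p"].astype(int),z["d"];w=wcloud(d,camera_model("wrist"));H=w[...,2]
near=np.hypot(w[...,0]-.4465,w[...,1]+.193)<.065
print("table",np.median(H[(abs(w[...,0]-.45)<.02)&(abs(w[...,1]+.12)<.02)]))
dk=near&(H>.016)&(H<.03);print("deck",dk.sum(),rect(w[dk][:,:2]),np.median(H[dk]))
g=near&(p[...,0]>170)&(p[...,0]-p[...,2]>90)&(H>.05)&(H<.07);print("gt",g.sum(),rect(w[g][:,:2]),w[g].mean(0))
dc=(abs(w[...,0]-.53)<.1)&(abs(w[...,1]-.04)<.1)&(H>.006)&(H<.016)
print("dock",dc.sum(),rect(w[dc][:,:2]),np.median(H[dc]))
E
```

```text
table -0.0007762411972572769
deck 2442 (array([ 0.44457306, -0.19492848]), array([44.56734848, 82.76647949]), np.float32(-73.76514)) 0.022224555607142482
gt 692 (array([ 0.45056641, -0.21631592]), array([16.09737968, 35.06609726]), np.float32(-73.841)) [ 0.45009522 -0.21581806  0.05684642]
dock 3467 (array([ 5.45477295e-01, -4.28215027e-04]), array([148.07141113,  72.26773071]), np.float32(27.427624)) 0.009064119922882308
```

Emit:
step_arm(
  steps=[
    {"jaw": 0.6, "tx": 0.0119, "ty": 0.0175, "tz": 0.02, "ax": 0.0034, "ay": 0.004, "az": -0.001},
    {"jaw": 0.6, "tx": 0.0119, "ty": 0.0175, "tz": 0.05, "ax": 0.0034, "ay": 0.004, "az": -0.001},
    {"jaw": 0.6, "tx": 0.0119, "ty": 0.0175, "tz": 0.08, "ax": 0.0034, "ay": 0.004, "az": -0.001},
    {"jaw": 0.6, "tx": 0.0119, "ty": 0.0175, "tz": 0.09, "ax": 0.0034, "ay": 0.004, "az": -0.001},
    {"jaw": 0.6, "tx": 0.0119, "ty": 0.0175, "tz": 0.09, "ax": 0.0034, "ay": 0.004, "az": -0.001},
  ],
)

```text
time: 2.3
tool_pos: [0.4507, -0.2148, 0.0813]
ee_rot: [-3.139, -0.003, 1.856]
wrist_force: [-0.3, 0.2, 0.2]
width: 0.0566
```

```bash
python3 -c "
from h import *
go([.4515,-.215,.036],106.4)"
```

```text
pos [ 0.4507 -0.2148  0.0813] rpy [-1.7986e+02 -1.6000e-01  1.0636e+02] F [-0.28  0.19  0.18] t 2.3
shift [-0.0006  0.0008  0.0453] turn [-0.0025 -0.0029 -0.0006]
```

Emit:
step_arm(
  steps=[
    {"jaw": 0.6, "tx": 0, "ty": 0.0005, "tz": 0.02, "ax": -0.0015, "ay": -0.0015, "az": 0},
    {"jaw": 0.6, "tx": 0, "ty": 0.0005, "tz": 0.035, "ax": -0.0015, "ay": -0.0015, "az": 0},
    {"jaw": 0.6, "tx": 0, "ty": 0.0005, "tz": 0.045, "ax": -0.0015, "ay": -0.0015, "az": 0},
    {"jaw": 0.6, "tx": 0, "ty": 0.0005, "tz": 0.045, "ax": -0.0015, "ay": -0.0015, "az": 0},
  ],
)

```text
time: 2.7
tool_pos: [0.4508, -0.2146, 0.0362]
ee_rot: [-3.14, -0.002, 1.856]
wrist_force: [0.2, -0.3, 0.5]
width: 0.0565
```

Emit:
step_arm(
  steps=[
    {"jaw": 0.1, "tx": 0, "ty": 0, "tz": 0, "ax": 0, "ay": 0, "az": 0},
    {"jaw": 0.1, "tx": 0, "ty": 0, "tz": 0, "ax": 0, "ay": 0, "az": 0},
    {"jaw": 0.1, "tx": 0, "ty": 0, "tz": 0, "ax": 0, "ay": 0, "az": 0},
    {"jaw": 0.1, "tx": 0, "ty": 0, "tz": 0, "ax": 0, "ay": 0, "az": 0},
    {"jaw": 0.1, "tx": 0, "ty": 0, "tz": 0, "ax": 0, "ay": 0, "az": 0},
    {"jaw": 0.1, "tx": 0, "ty": 0, "tz": 0, "ax": 0, "ay": 0, "az": 0},
  ],
)

```text
time: 3.3
tool_pos: [0.451, -0.2146, 0.0365]
ee_rot: [-3.14, -0.002, 1.856]
wrist_force: [-0.0, 0.6, 0.9]
width: 0.0156
```

```bash
python3 -c "
from h import *
go([.4515,-.215,.036],106.4);print(get_obs()['width'],get_obs()['wrist_torque'])"
```

```text
pos [ 0.451  -0.2146  0.0365] rpy [-1.7993e+02 -9.0000e-02  1.0633e+02] F [-0.02  0.6   0.9 ] t 3.3
shift [-0.0005  0.0004  0.0005] turn [-0.0012 -0.0016 -0.0012]
0.015606983939539307 [ 0.0132375  -0.06894209  0.0600038 ]
```

Emit:
step_arm(
  steps=[
    {"jaw": 0.1, "tx": 0, "ty": 0, "tz": -0.015, "ax": 0, "ay": 0, "az": 0},
    {"jaw": 0.1, "tx": 0, "ty": 0, "tz": -0.04, "ax": 0, "ay": 0, "az": 0},
    {"jaw": 0.1, "tx": 0, "ty": 0, "tz": -0.065, "ax": 0, "ay": 0, "az": 0},
    {"jaw": 0.1, "tx": 0, "ty": 0, "tz": -0.08, "ax": 0, "ay": 0, "az": 0},
    {"jaw": 0.1, "tx": 0, "ty": 0, "tz": -0.08, "ax": 0, "ay": 0, "az": 0},
    {"jaw": 0.1, "tx": 0, "ty": 0, "tz": -0.08, "ax": 0, "ay": 0, "az": 0},
  ],
)

```text
time: 3.9
tool_pos: [0.4503, -0.2143, 0.1148]
ee_rot: [-3.139, -0.003, 1.856]
wrist_force: [-0.2, 0.8, -5.6]
width: 0.0161
```

```bash
python3 - <<'E'
from h import *
o=get_obs();print(o['width'],o['wrist_torque'])
cm=camera_model("wrist");p,d=snapshot("wrist");w=wcloud(d,cm);p=p.astype(int);np.savez("w2.npz",p=p,d=d)
P=R.from_euler('xyz',o["ee_rot"])
t=P.inv().apply((w-o["tool_pos"]).reshape(-1,3)).reshape(w.shape) # tool frame
dk=(abs(t[...,0]-.02)<.07)&(abs(t[...,1])<.035)&(t[...,2]>.005)&(t[...,2]<.025)
q=t[dk];print("deck",dk.sum(),np.median(q,0));c=np.linalg.lstsq(np.c_[q[:,:2],np.ones(len(q))],q[:,2],rcond=None)[0];print("tilt",c,rect(q[:,:2]))
g=(p[...,0]>170)&(p[...,0]-p[...,2]>90)&(abs(t[...,0])<.04)&(abs(t[...,1])<.02);print("grip",g.sum(),rect(t[g][:,:2]),t[g].min(0),t[g].max(0))
# dock placement: front point
y=np.radians(82.8);D=np.array([.5375,.0868]);ex=np.array([np.cos(y),np.sin(y)]);ey=np.array([-ex[1],ex[0]])
T=D-.054*ex+.004*ey-.022*ex;print(T);go([*T,.09],82.8)
E
```

```text
0.0161224895670641 [-0.10455439 -0.08405213 -0.0301861 ]
deck 4859 [0.03091112 0.00024172 0.01440195]
tilt [0.01107656 0.00161522 0.01382999] (array([ 0.03238166, -0.00025184]), array([44.26716614, 60.61118317]), np.float32(-0.3017436))
grip 2879 (array([ 0.00570354, -0.00029782]), array([48.90472794, 19.29070091]), np.float32(0.28480452)) [-0.0187283  -0.0098821  -0.11132785] [0.03020098 0.00941283 0.01050743]
[0.52400622 0.01190062]
pos [ 0.4499 -0.214   0.1142] rpy [-179.77   -0.26  106.33] F [-0.78  0.84 -5.89] t 3.95
shift [0.1958 0.1348 0.0246] turn [-0.0049 -0.0037  0.4107]
```

Emit:
step_arm(
  steps=[
    {"jaw": 0.1, "tx": 0.03, "ty": 0.02, "tz": 0, "ax": 0, "ay": 0, "az": 0.06},
    {"jaw": 0.1, "tx": 0.07, "ty": 0.048, "tz": 0, "ax": 0, "ay": 0, "az": 0.15},
    {"jaw": 0.1, "tx": 0.11, "ty": 0.076, "tz": 0, "ax": 0, "ay": 0, "az": 0.24},
    {"jaw": 0.1, "tx": 0.15, "ty": 0.103, "tz": 0, "ax": 0, "ay": 0, "az": 0.32},
    {"jaw": 0.1, "tx": 0.18, "ty": 0.124, "tz": 0.01, "ax": 0, "ay": 0, "az": 0.38},
    {"jaw": 0.1, "tx": 0.1958, "ty": 0.1348, "tz": 0.02, "ax": 0, "ay": 0, "az": 0.411},
    {"jaw": 0.1, "tx": 0.1958, "ty": 0.1348, "tz": 0.0246, "ax": 0, "ay": 0, "az": 0.411},
    {"jaw": 0.1, "tx": 0.1958, "ty": 0.1348, "tz": 0.0246, "ax": 0, "ay": 0, "az": 0.411},
  ],
)

```text
time: 4.75
tool_pos: [0.5219, 0.0119, 0.087]
ee_rot: [-3.13, -0.001, 1.446]
wrist_force: [0.0, -0.4, -5.9]
width: 0.0159
```

```bash
python3 - <<'E'
from h import *
o=get_obs();print(o['width'])
cm=camera_model("wrist");p,d=snapshot("wrist");w=wcloud(d,cm);np.savez("w3.npz",p=p,d=d,w=w);H=w[...,2]
cv2.imwrite("pics/w3.png",p[...,::-1])
y=np.radians(82.8);D=np.array([.5375,.0868]);ex=np.array([np.cos(y),np.sin(y)]);ey=np.array([-ex[1],ex[0]])
a=(w[...,:2]-D)@ex;b=(w[...,:2]-D)@ey
ok=(abs(a-.03)<.16)&(abs(b)<.09)
for lo,hi in((.004,.016),(.018,.031)):
    m=ok&(H>lo)&(H<hi)
    k,l,st,c=cv2.connectedComponentsWithStats(m.astype(np.uint8))
    for i in np.argsort(-st[1:,4])[:3]+1:
        if st[i,4]>60: print(lo,st[i],rect(np.c_[a[l==i],b[l==i]]),np.median(H[l==i]))
for dz in(.09,.0465):go([.5240,.0119,dz],82.8)
E
```

```text
0.015882152875643187
0.004 [  208     0   156   247 19413] (array([-0.00126163,  0.00119025]), array([120.92169189, 201.84962463]), np.float32(-0.05802813)) 0.009194894044694535
0.018 [ 313    0   45  123 5183] (array([ 0.0451031 , -0.03485007]), array([95.31951141, 31.58207893]), np.float32(0.08801849)) 0.023534881508288835
0.018 [ 216    0   47  122 4178] (array([0.04549025, 0.03488364]), array([25.81410789, 94.71592712]), np.float32(-5.1815257)) 0.023487133194162235
0.018 [ 203    0   12  123 1138] (array([0.04594714, 0.05811367]), array([ 6.84720564, 96.75376129]), np.float32(-0.16584642)) 0.023368395020718302
pos [0.5226 0.0113 0.0881] rpy [-1.7945e+02 -9.0000e-02  8.2790e+01] F [ 0.71 -0.14 -5.62] t 4.8
shift [ 0.0008  0.0013 -0.0019] turn [-0.0096 -0.0015 -0.0001]
pos [0.5226 0.0113 0.0881] rpy [-1.7945e+02 -9.0000e-02  8.2790e+01] F [ 0.71 -0.14 -5.62] t 4.8
shift [0.0007 0.0017 0.0416] turn [-0.0096 -0.0015 -0.0001]
```

View pics/w3.png

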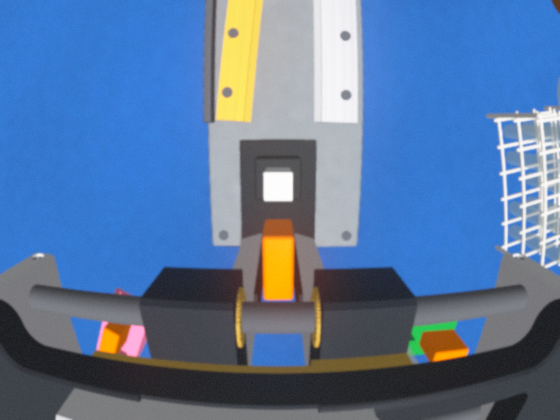

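The view shows the carrier over the dock front, held straight, with its cuvette at (278,185) and centred between the strip at (240,60) and the rail at (335,60). Dock yaw is confirmed to within 0.1°. I lower it now.

Emit:
step_arm(
  steps=[
    {"jaw": 0.1, "tx": 0, "ty": 0.0005, "tz": 0.015, "ax": -0.007, "ay": -0.001, "az": 0},
    {"jaw": 0.1, "tx": 0, "ty": 0.0005, "tz": 0.03, "ax": -0.007, "ay": -0.001, "az": 0},
    {"jaw": 0.1, "tx": 0, "ty": 0.0005, "tz": 0.036, "ax": -0.007, "ay": -0.001, "az": 0},
    {"jaw": 0.1, "tx": 0, "ty": 0.0005, "tz": 0.038, "ax": -0.007, "ay": -0.001, "az": 0},
    {"jaw": 0.1, "tx": 0, "ty": 0.0005, "tz": 0.038, "ax": -0.007, "ay": -0.001, "az": 0},
  ],
)

```text
time: 5.3
tool_pos: [0.5229, 0.0106, 0.0504]
ee_rot: [-3.139, -0.0, 1.444]
wrist_force: [0.6, -0.0, -4.8]
width: 0.0157
```

Emit:
step_arm(
  steps=[
    {"jaw": 0.1, "tx": 0, "ty": 0, "tz": 0.001, "ax": 0, "ay": 0, "az": 0},
    {"jaw": 0.1, "tx": 0, "ty": 0, "tz": 0.002, "ax": 0, "ay": 0, "az": 0},
  ],
)

```text
time: 5.5
tool_pos: [0.5237, 0.0104, 0.0494]
ee_rot: [-3.142, -0.0, 1.444]
wrist_force: [0.0, -0.3, -5.2]
width: 0.0158
```

Emit:
step_arm(
  steps=[
    {"jaw": 0.1, "tx": 0, "ty": 0, "tz": 0.001, "ax": 0, "ay": 0, "az": 0},
    {"jaw": 0.1, "tx": 0, "ty": 0, "tz": 0.001, "ax": 0, "ay": 0, "az": 0},
  ],
)

```text
time: 5.7
tool_pos: [0.5239, 0.0103, 0.0487]
ee_rot: [3.141, -0.0, 1.444]
wrist_force: [0.2, 0.1, -5.4]
width: 0.0157
```

Emit:
step_arm(
  steps=[
    {"jaw": 0.1, "tx": 0, "ty": 0, "tz": 0.001, "ax": 0, "ay": 0, "az": 0},
    {"jaw": 0.1, "tx": 0, "ty": 0, "tz": 0.002, "ax": 0, "ay": 0, "az": 0},
    {"jaw": 0.1, "tx": 0, "ty": 0, "tz": 0.002, "ax": 0, "ay": 0, "az": 0},
  ],
)

```text
time: 6.0
tool_pos: [0.5242, 0.0103, 0.0473]
ee_rot: [3.14, -0.0, 1.444]
wrist_force: [-0.2, -0.1, -2.5]
width: 0.0157
```

Emit:
step_arm(
  steps=[
    {"jaw": 0.1, "tx": 0, "ty": 0, "tz": 0.001, "ax": 0, "ay": 0, "az": 0},
    {"jaw": 0.1, "tx": 0, "ty": 0, "tz": 0.002, "ax": 0, "ay": 0, "az": 0},
  ],
)

```text
time: 6.2
tool_pos: [0.5244, 0.0099, 0.0467]
ee_rot: [3.14, 0.0, 1.444]
wrist_force: [-3.4, -3.1, 4.6]
width: 0.0156
```

```bash
python3 -c "
from h import *
go([.5237,.0104,.046],82.8);print(get_obs()['wrist_torque'])"
```

```text
pos [0.5244 0.0099 0.0467] rpy [1.7989e+02 2.0000e-02 8.2750e+01] F [-3.4  -3.06  4.58] t 6.2
shift [ 0.0004 -0.0008  0.0007] turn [ 0.002   0.0004 -0.0009]
[-0.20526976  0.77889694  0.13544857]
```

Emit:
step_arm(
  steps=[
    {"jaw": 0.1, "tx": 0.001, "ty": 0, "tz": -0.0005, "ax": 0, "ay": 0, "az": 0},
    {"jaw": 0.1, "tx": 0.003, "ty": 0, "tz": -0.0005, "ax": 0, "ay": 0, "az": 0},
    {"jaw": 0.1, "tx": 0.006, "ty": 0, "tz": -0.0005, "ax": 0, "ay": 0, "az": 0},
    {"jaw": 0.1, "tx": 0.009, "ty": 0, "tz": -0.0005, "ax": 0, "ay": 0, "az": 0},
    {"jaw": 0.1, "tx": 0.012, "ty": 0, "tz": -0.0005, "ax": 0, "ay": 0, "az": 0},
    {"jaw": 0.1, "tx": 0.015, "ty": 0, "tz": -0.0005, "ax": 0, "ay": 0, "az": 0},
  ],
)

```text
time: 6.8
tool_pos: [0.5262, 0.0252, 0.0469]
ee_rot: [3.14, 0.0, 1.444]
wrist_force: [-0.3, -1.3, -4.0]
width: 0.0159
```

```bash
cat >> h.py <<'E'
def st():
    o=get_obs();y=np.radians(82.8);D=np.array([.5375,.0868]);M=np.array([[np.cos(y),np.sin(y)],[-np.sin(y),np.cos(y)]])
    print("t",round(o["time"],2),"dock xy of carrier origin mm",np.round(1000*(M@(o["tool_pos"][:2]-D)+[.0215,0]),1),"z",round(o["tool_pos"][2],4),"F dock",np.round(M@o["wrist_force"][:2],1),"Fz",round(o["wrist_force"][2],1),"rpy",np.round(np.degrees(o["ee_rot"]),2),"Tq",np.round(M@o["wrist_torque"][:2],2),round(o["wrist_torque"][2],2))
E
python3 -c "
from h import *
st()"
```

```text
t 6.8 dock xy of carrier origin mm [-41.    3.4] z 0.0469 F dock [-1.3  0.2] Fz -4.0 rpy [1.7991e+02 2.0000e-02 8.2760e+01] Tq [-0.02  0.24] 0.04
```

Emit:
step_arm(
  steps=[
    {"jaw": 0.1, "tx": 0.003, "ty": 0, "tz": 0.0004, "ax": 0, "ay": 0, "az": 0},
    {"jaw": 0.1, "tx": 0.007, "ty": 0, "tz": 0.0004, "ax": 0, "ay": 0, "az": 0},
    {"jaw": 0.1, "tx": 0.011, "ty": 0, "tz": 0.0004, "ax": 0, "ay": 0, "az": 0},
    {"jaw": 0.1, "tx": 0.015, "ty": 0, "tz": 0.0004, "ax": 0, "ay": 0, "az": 0},
    {"jaw": 0.1, "tx": 0.019, "ty": 0, "tz": 0.0004, "ax": 0, "ay": 0, "az": 0},
    {"jaw": 0.1, "tx": 0.023, "ty": 0, "tz": 0.0004, "ax": 0, "ay": 0, "az": 0},
    {"jaw": 0.1, "tx": 0.027, "ty": 0, "tz": 0.0004, "ax": 0, "ay": 0, "az": 0},
    {"jaw": 0.1, "tx": 0.03, "ty": 0, "tz": 0.0004, "ax": 0, "ay": 0, "az": 0},
  ],
)

```text
time: 7.6
tool_pos: [0.5303, 0.0552, 0.0468]
ee_rot: [3.139, 0.0, 1.445]
wrist_force: [-1.0, -3.5, 1.3]
width: 0.0158
```

```bash
python3 -c "
from h import *
st()"
```

```text
t 7.6 dock xy of carrier origin mm [-10.7   3.2] z 0.0468 F dock [-3.6  0.5] Fz 1.3 rpy [1.7987e+02 3.0000e-02 8.2770e+01] Tq [-0.03  0.47] 0.02
```

Emit:
step_arm(
  steps=[
    {"jaw": 0.1, "tx": 0.004, "ty": 0.0003, "tz": -0.0002, "ax": 0, "ay": 0, "az": 0},
    {"jaw": 0.1, "tx": 0.008, "ty": 0.0006, "tz": -0.0002, "ax": 0, "ay": 0, "az": 0},
    {"jaw": 0.1, "tx": 0.012, "ty": 0.0009, "tz": -0.0002, "ax": 0, "ay": 0, "az": 0},
    {"jaw": 0.1, "tx": 0.016, "ty": 0.0012, "tz": -0.0002, "ax": 0, "ay": 0, "az": 0},
    {"jaw": 0.1, "tx": 0.02, "ty": 0.0015, "tz": -0.0002, "ax": 0, "ay": 0, "az": 0},
    {"jaw": 0.1, "tx": 0.024, "ty": 0.0018, "tz": -0.0002, "ax": 0, "ay": 0, "az": 0},
  ],
)

```text
time: 8.2
tool_pos: [0.535, 0.0792, 0.0468]
ee_rot: [3.14, 0.0, 1.445]
wrist_force: [-0.2, -2.3, -1.0]
width: 0.0157
```

```bash
python3 -c "
from h import *
st()"
```

```text
t 8.2 dock xy of carrier origin mm [13.7  1.5] z 0.0468 F dock [-2.3 -0. ] Fz -1.0 rpy [1.7989e+02 2.0000e-02 8.2770e+01] Tq [-0.03  0.4 ] 0.03
```

Emit:
step_arm(
  steps=[
    {"jaw": 0.1, "tx": 0.003, "ty": 0.0003, "tz": 0, "ax": 0, "ay": 0, "az": 0},
    {"jaw": 0.1, "tx": 0.006, "ty": 0.0005, "tz": 0, "ax": 0, "ay": 0, "az": 0},
    {"jaw": 0.1, "tx": 0.009, "ty": 0.0007, "tz": 0, "ax": 0, "ay": 0, "az": 0},
    {"jaw": 0.1, "tx": 0.012, "ty": 0.0009, "tz": 0, "ax": 0, "ay": 0, "az": 0},
    {"jaw": 0.1, "tx": 0.015, "ty": 0.0011, "tz": 0, "ax": 0, "ay": 0, "az": 0},
  ],
)

```text
time: 8.7
tool_pos: [0.5368, 0.0928, 0.0469]
ee_rot: [-3.141, 0.003, 1.444]
wrist_force: [-5.0, -6.3, 2.9]
width: 0.0159
```

```bash
python3 -c "
from h import *
st()"
```

```text
t 8.7 dock xy of carrier origin mm [27.4  1.4] z 0.0469 F dock [-6.9  4.1] Fz 2.9 rpy [-179.95    0.2    82.74] Tq [0.66 1.2 ] -0.06
```

Emit:
step_arm(
  steps=[
    {"jaw": 0.1, "tx": 0, "ty": -0.0006, "tz": -0.0002, "ax": 0, "ay": 0, "az": 0},
    {"jaw": 0.1, "tx": 0.001, "ty": -0.0008, "tz": -0.0002, "ax": 0, "ay": 0, "az": 0},
    {"jaw": 0.1, "tx": 0.004, "ty": -0.0008, "tz": -0.0002, "ax": 0, "ay": 0, "az": 0},
    {"jaw": 0.1, "tx": 0.006, "ty": -0.0008, "tz": -0.0002, "ax": 0, "ay": 0, "az": 0},
    {"jaw": 0.1, "tx": 0.008, "ty": -0.0008, "tz": -0.0002, "ax": 0, "ay": 0, "az": 0},
  ],
)

```text
time: 9.2
tool_pos: [0.537, 0.1012, 0.047]
ee_rot: [-3.141, 0.003, 1.444]
wrist_force: [-0.1, -1.4, -1.7]
width: 0.0161
```

```bash
python3 -c "
from h import *
st()"
```

```text
t 9.2 dock xy of carrier origin mm [35.7  2.3] z 0.047 F dock [-1.4 -0.1] Fz -1.7 rpy [-179.94    0.19   82.75] Tq [-0.13  0.37] -0.04
```

Emit:
step_arm(
  steps=[
    {"jaw": 0.1, "tx": 0.002, "ty": 0, "tz": 0, "ax": 0.001, "ay": 0, "az": 0},
    {"jaw": 0.1, "tx": 0.004, "ty": 0, "tz": 0.0001, "ax": 0.002, "ay": 0, "az": 0},
    {"jaw": 0.1, "tx": 0.006, "ty": 0.0002, "tz": 0.0002, "ax": 0.002, "ay": 0, "az": 0},
    {"jaw": 0.1, "tx": 0.008, "ty": 0.0003, "tz": 0.0002, "ax": 0.002, "ay": 0, "az": 0},
    {"jaw": 0.1, "tx": 0.01, "ty": 0.0004, "tz": 0.0002, "ax": 0.002, "ay": 0, "az": 0},
  ],
)

```text
time: 9.7
tool_pos: [0.5389, 0.1111, 0.047]
ee_rot: [-3.139, 0.003, 1.444]
wrist_force: [-0.2, -3.5, -0.5]
width: 0.016
```

```bash
python3 -c "
from h import *
st()"
```

```text
t 9.7 dock xy of carrier origin mm [45.8  1.7] z 0.047 F dock [-3.5 -0.3] Fz -0.5 rpy [-179.85    0.2    82.74] Tq [-0.08  0.45] -0.01
```

Emit:
step_arm(
  steps=[
    {"jaw": 0.1, "tx": 0.001, "ty": 0, "tz": 0, "ax": -0.001, "ay": 0, "az": 0},
    {"jaw": 0.1, "tx": 0.002, "ty": 0, "tz": 0, "ax": -0.003, "ay": 0, "az": 0},
    {"jaw": 0.1, "tx": 0.003, "ty": 0, "tz": 0, "ax": -0.003, "ay": 0, "az": 0},
    {"jaw": 0.1, "tx": 0.004, "ty": 0, "tz": 0, "ax": -0.003, "ay": 0, "az": 0},
  ],
)

```text
time: 10.1
tool_pos: [0.5394, 0.115, 0.047]
ee_rot: [3.141, 0.004, 1.444]
wrist_force: [-0.2, -2.2, -0.6]
width: 0.0158
```

Emit:
step_arm(
  steps=[
    {"jaw": 0.1, "tx": 0.001, "ty": 0, "tz": 0, "ax": 0, "ay": 0, "az": 0},
    {"jaw": 0.1, "tx": 0.002, "ty": 0, "tz": 0, "ax": 0, "ay": 0, "az": 0},
    {"jaw": 0.1, "tx": 0.003, "ty": 0, "tz": 0, "ax": 0, "ay": 0, "az": 0},
    {"jaw": 0.1, "tx": 0.004, "ty": 0, "tz": 0, "ax": 0, "ay": 0, "az": 0},
  ],
)

```text
time: 10.5
tool_pos: [0.5397, 0.1166, 0.0471]
ee_rot: [3.141, 0.009, 1.444]
wrist_force: [-1.8, -10.5, 1.5]
width: 0.0161
```

```bash
python3 -c "
from h import *
st()"
```

```text
t 10.5 dock xy of carrier origin mm [51.4  1.6] z 0.0471 F dock [-10.6   0.5] Fz 1.5 rpy [179.98   0.49  82.73] Tq [-0.04  1.65] 0.01
```

Emit:
step_arm(
  steps=[
    {"jaw": 0.1, "tx": -0.002, "ty": 0, "tz": 0, "ax": 0, "ay": 0.003, "az": 0},
    {"jaw": 0.1, "tx": -0.004, "ty": 0, "tz": 0.0001, "ax": 0, "ay": 0.007, "az": 0},
    {"jaw": 0.1, "tx": -0.004, "ty": 0, "tz": 0.0002, "ax": 0, "ay": 0.007, "az": 0},
    {"jaw": 0.1, "tx": -0.004, "ty": 0, "tz": 0.0002, "ax": 0, "ay": 0.007, "az": 0},
  ],
)

```text
time: 10.9
tool_pos: [0.539, 0.1134, 0.0467]
ee_rot: [-3.141, 0.0, 1.444]
wrist_force: [-0.3, 2.0, -3.0]
width: 0.0159
```

```bash
python3 - <<'E'
from h import *
st()
cm=camera_model("wrist");p,d=snapshot("wrist");np.savez("w4.npz",p=p,d=d);cv2.imwrite("pics/w4.png",p[...,::-1])
w=np.load("w3.npz")["w"];H=w[...,2]
y=np.radians(82.8);D=np.array([.5375,.0868]);ex=np.array([np.cos(y),np.sin(y)]);ey=np.array([-ex[1],ex[0]])
a=(w[...,:2]-D)@ex;b=(w[...,:2]-D)@ey
for x in np.arange(.01,.09,.01):
    m=(abs(a-x)<.002)&(H>.018)&(H<.031);print(round(x,2),np.round(1000*np.array([b[m&(b<0)].max(),b[m&(b>0)].min()]),1),end=' ')
E
```

```text
t 10.9 dock xy of carrier origin mm [48.1  1.8] z 0.0467 F dock [1.9 0.6] Fz -3.0 rpy [-1.7999e+02  2.0000e-02  8.2740e+01] Tq [-0.05 -0.46] 0.07
0.01 [-19.7  25.9] 0.02 [-19.1  24.5] 0.03 [-19.1  23.9] 0.04 [-19.9  23.2] 0.05 [-19.2  22.5] 0.06 [-19.2  21.8] 0.07 [-19.3  19.8] 0.08 [-19.6  19.1]
```

View pics/w4.png

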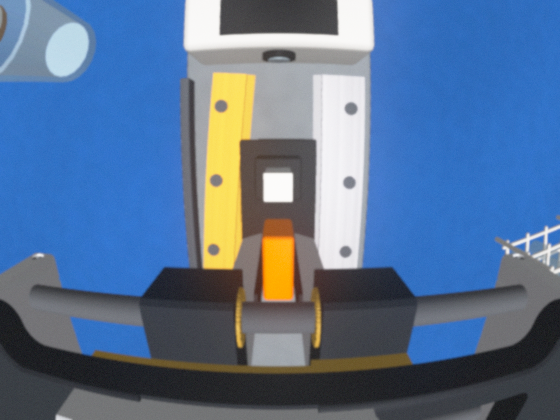

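The carrier sits straight in the way, deck front at row 140, with the strip at (225,170) and the rail at (340,170). The visual gap suggests a wedge around 60 ± 10 mm, so I re-push from a level pose to confirm where the stop is.

Emit:
step_arm(
  steps=[
    {"jaw": 0.1, "tx": 0.001, "ty": 0, "tz": -0.0001, "ax": 0, "ay": 0, "az": 0},
    {"jaw": 0.1, "tx": 0.002, "ty": 0, "tz": -0.0001, "ax": 0, "ay": 0, "az": 0},
    {"jaw": 0.1, "tx": 0.003, "ty": 0, "tz": -0.0001, "ax": 0, "ay": 0, "az": 0},
  ],
)

```text
time: 11.25
tool_pos: [0.5395, 0.1156, 0.0469]
ee_rot: [3.141, 0.002, 1.444]
wrist_force: [-0.2, -2.2, -2.6]
width: 0.0156
```

```bash
python3 -c "
from h import *
st()"
```

```text
t 11.25 dock xy of carrier origin mm [50.3  1.6] z 0.0469 F dock [-2.2 -0. ] Fz -2.6 rpy [1.7999e+02 1.2000e-01 8.2730e+01] Tq [-0.14  0.48] 0.0
```

Emit:
step_arm(
  steps=[
    {"jaw": 0.1, "tx": 0.0005, "ty": 0, "tz": 0, "ax": 0, "ay": 0.002, "az": 0},
    {"jaw": 0.1, "tx": 0.001, "ty": 0, "tz": 0, "ax": 0, "ay": 0.002, "az": 0},
    {"jaw": 0.1, "tx": 0.001, "ty": 0, "tz": 0, "ax": 0, "ay": 0.002, "az": 0},
  ],
)

```text
time: 11.55
tool_pos: [0.5396, 0.1164, 0.0468]
ee_rot: [3.142, 0.0, 1.444]
wrist_force: [-1.0, -2.6, -1.8]
width: 0.0158
```

```bash
python3 -c "
from h import *
st()"
```

```text
t 11.55 dock xy of carrier origin mm [51.2  1.6] z 0.0468 F dock [-2.7  0.7] Fz -1.8 rpy [1.800e+02 2.000e-02 8.273e+01] Tq [-0.19  0.44] 0.01
```

Emit:
step_arm(
  steps=[
    {"jaw": 0.1, "tx": 0.0005, "ty": 0, "tz": 0, "ax": 0, "ay": 0, "az": 0},
    {"jaw": 0.1, "tx": 0.001, "ty": 0, "tz": 0, "ax": 0, "ay": 0, "az": 0},
    {"jaw": 0.1, "tx": 0.0015, "ty": 0, "tz": 0, "ax": 0, "ay": 0, "az": 0},
  ],
)

```text
time: 11.85
tool_pos: [0.5399, 0.1178, 0.0469]
ee_rot: [3.141, 0.001, 1.444]
wrist_force: [-0.2, -3.3, -2.2]
width: 0.0157
```

```bash
python3 -c "
from h import *
st()"
```

```text
t 11.85 dock xy of carrier origin mm [52.6  1.5] z 0.0469 F dock [-3.3 -0.2] Fz -2.2 rpy [1.7998e+02 4.0000e-02 8.2740e+01] Tq [-0.19  0.65] 0.05
```

Emit:
step_arm(
  steps=[
    {"jaw": 0.1, "tx": 0.0007, "ty": 0, "tz": 0, "ax": 0, "ay": 0.0005, "az": 0},
    {"jaw": 0.1, "tx": 0.0014, "ty": 0, "tz": 0, "ax": 0, "ay": 0.0005, "az": 0},
    {"jaw": 0.1, "tx": 0.0021, "ty": 0, "tz": 0, "ax": 0, "ay": 0.0005, "az": 0},
  ],
)

```text
time: 12.15
tool_pos: [0.5399, 0.118, 0.0469]
ee_rot: [3.141, 0.004, 1.444]
wrist_force: [-0.6, -8.0, -0.1]
width: 0.016
```

```bash
python3 -c "
from h import *
st()"
```

```text
t 12.15 dock xy of carrier origin mm [52.7  1.5] z 0.0469 F dock [-8.  -0.4] Fz -0.1 rpy [179.99   0.24  82.72] Tq [-0.06  1.5 ] 0.06
```

Emit:
step_arm(
  steps=[
    {"jaw": 0.1, "tx": 0.0007, "ty": 0, "tz": 0, "ax": 0, "ay": 0.0005, "az": 0},
    {"jaw": 0.1, "tx": 0.0014, "ty": 0, "tz": 0, "ax": 0, "ay": 0.0005, "az": 0},
  ],
)

```text
time: 12.35
tool_pos: [0.5399, 0.1179, 0.0469]
ee_rot: [-3.141, 0.006, 1.443]
wrist_force: [-1.8, -7.5, -0.7]
width: 0.016
```

```bash
python3 -c "
from h import *
st()"
```

```text
t 12.35 dock xy of carrier origin mm [52.7  1.5] z 0.0469 F dock [-7.7  0.9] Fz -0.7 rpy [-179.99    0.37   82.7 ] Tq [-0.1   1.16] 0.05
```

Emit:
step_arm(
  steps=[
    {"jaw": 0.1, "tx": -0.0015, "ty": -0.0003, "tz": 0, "ax": 0, "ay": 0.004, "az": 0.0005},
    {"jaw": 0.1, "tx": -0.0025, "ty": -0.0004, "tz": 0.0001, "ax": 0, "ay": 0.008, "az": 0.0005},
    {"jaw": 0.1, "tx": -0.0025, "ty": -0.0004, "tz": 0.0002, "ax": 0, "ay": 0.008, "az": 0.0005},
  ],
)

```text
time: 12.65
tool_pos: [0.5395, 0.1164, 0.0465]
ee_rot: [3.141, -0.004, 1.443]
wrist_force: [2.0, 2.9, -5.0]
width: 0.0158
```

```bash
python3 -c "
from h import *
st()"
```

```text
t 12.65 dock xy of carrier origin mm [51.1  1.7] z 0.0465 F dock [ 3.1 -1.6] Fz -5.0 rpy [179.98  -0.21  82.67] Tq [-0.51 -0.28] -0.02
```

Emit:
step_arm(
  steps=[
    {"jaw": 0.1, "tx": 0.0006, "ty": 0, "tz": 0.0002, "ax": 0, "ay": 0.001, "az": 0},
    {"jaw": 0.1, "tx": 0.0012, "ty": 0, "tz": 0.0004, "ax": 0, "ay": 0.002, "az": 0},
    {"jaw": 0.1, "tx": 0.0018, "ty": 0, "tz": 0.0005, "ax": 0, "ay": 0.003, "az": 0},
    {"jaw": 0.1, "tx": 0.0024, "ty": 0, "tz": 0.0005, "ax": 0, "ay": 0.004, "az": 0},
  ],
)

```text
time: 13.05
tool_pos: [0.5399, 0.1181, 0.0465]
ee_rot: [3.141, -0.006, 1.443]
wrist_force: [0.2, -4.1, 0.5]
width: 0.0157
```

```bash
python3 -c "
from h import *
st()"
```

```text
t 13.05 dock xy of carrier origin mm [52.9  1.6] z 0.0465 F dock [-4.  -0.7] Fz 0.5 rpy [179.96  -0.37  82.66] Tq [-0.07  1.  ] 0.07
```

Emit:
step_arm(
  steps=[
    {"jaw": 0.1, "tx": 0.0006, "ty": 0, "tz": 0.0001, "ax": 0, "ay": -0.001, "az": -0.0015},
    {"jaw": 0.1, "tx": 0.0012, "ty": 0, "tz": 0.0002, "ax": 0, "ay": -0.001, "az": -0.0015},
    {"jaw": 0.1, "tx": 0.0018, "ty": 0, "tz": 0.0002, "ax": 0, "ay": 0, "az": -0.0015},
  ],
)

```text
time: 13.35
tool_pos: [0.5402, 0.1197, 0.0465]
ee_rot: [3.141, -0.006, 1.444]
wrist_force: [-0.6, -4.0, 0.1]
width: 0.0159
```

```bash
python3 -c "
from h import *
st()"
```

```text
t 13.35 dock xy of carrier origin mm [54.5  1.4] z 0.0465 F dock [-4.1  0.1] Fz 0.1 rpy [179.94  -0.34  82.75] Tq [-0.18  0.95] -0.0
```

Still sliding at about 4 N, so the earlier stops were tilt sticking. I keep this attitude and continue.

Emit:
step_arm(
  steps=[
    {"jaw": 0.1, "tx": 0.0007, "ty": -0.0001, "tz": 0, "ax": 0, "ay": 0, "az": -0.0005},
    {"jaw": 0.1, "tx": 0.0014, "ty": -0.0001, "tz": 0, "ax": 0, "ay": 0, "az": -0.0005},
    {"jaw": 0.1, "tx": 0.0021, "ty": -0.0001, "tz": 0, "ax": 0, "ay": 0, "az": -0.0005},
  ],
)

```text
time: 13.65
tool_pos: [0.5403, 0.1203, 0.0465]
ee_rot: [3.141, -0.003, 1.445]
wrist_force: [-0.6, -9.6, 0.8]
width: 0.0157
```

```bash
python3 -c "
from h import *
st()"
```

```text
t 13.65 dock xy of carrier origin mm [55.1  1.4] z 0.0465 F dock [-9.6 -0.6] Fz 0.8 rpy [ 1.7994e+02 -1.5000e-01  8.2770e+01] Tq [-0.11  1.6 ] -0.03
```

Emit:
step_arm(
  steps=[
    {"jaw": 0.1, "tx": 0.0006, "ty": 0, "tz": 0, "ax": 0, "ay": 0, "az": 0},
    {"jaw": 0.1, "tx": 0.0012, "ty": 0, "tz": 0, "ax": 0, "ay": 0, "az": 0},
  ],
)

```text
time: 13.85
tool_pos: [0.5403, 0.1203, 0.0466]
ee_rot: [3.141, -0.0, 1.444]
wrist_force: [-0.7, -6.9, 1.1]
width: 0.0156
```

```bash
python3 -c "
from h import *
st()"
```

```text
t 13.85 dock xy of carrier origin mm [55.   1.4] z 0.0466 F dock [-7.  -0.2] Fz 1.1 rpy [ 1.7995e+02 -2.0000e-02  8.2740e+01] Tq [-0.07  1.29] 0.01
```

Emit:
step_arm(
  steps=[
    {"jaw": 0.1, "tx": 0.0004, "ty": 0, "tz": 0.0001, "ax": 0, "ay": 0.004, "az": 0},
    {"jaw": 0.1, "tx": 0.0008, "ty": 0, "tz": 0.0002, "ax": 0, "ay": 0.008, "az": 0},
    {"jaw": 0.1, "tx": 0.0012, "ty": 0, "tz": 0.0002, "ax": 0, "ay": 0.01, "az": 0},
    {"jaw": 0.1, "tx": 0.0015, "ty": 0, "tz": 0.0002, "ax": 0, "ay": 0.01, "az": 0},
  ],
)

```text
time: 14.25
tool_pos: [0.5404, 0.1203, 0.0465]
ee_rot: [3.141, -0.007, 1.444]
wrist_force: [-0.1, -6.6, 1.2]
width: 0.0156
```

```bash
python3 -c "
from h import *
st()"
```

```text
t 14.25 dock xy of carrier origin mm [55.1  1.4] z 0.0465 F dock [-6.5 -0.7] Fz 1.2 rpy [179.96  -0.42  82.74] Tq [-0.06  1.61] 0.03
```

Emit:
step_arm(
  steps=[
    {"jaw": 0.1, "tx": 0.0008, "ty": 0, "tz": 0, "ax": 0, "ay": 0, "az": 0},
    {"jaw": 0.1, "tx": 0.0014, "ty": 0, "tz": 0, "ax": 0, "ay": 0.001, "az": 0},
    {"jaw": 0.1, "tx": 0.002, "ty": 0, "tz": 0, "ax": 0, "ay": 0.002, "az": 0},
    {"jaw": 0.1, "tx": 0.0023, "ty": 0, "tz": 0, "ax": 0, "ay": 0.003, "az": 0},
  ],
)

```text
time: 14.65
tool_pos: [0.5404, 0.1204, 0.0465]
ee_rot: [3.141, -0.006, 1.444]
wrist_force: [-2.2, -10.0, 0.6]
width: 0.0157
```

```bash
python3 -c "
from h import *
st()"
```

```text
t 14.65 dock xy of carrier origin mm [55.2  1.4] z 0.0465 F dock [-10.2   0.9] Fz 0.6 rpy [179.98  -0.32  82.72] Tq [-0.09  1.96] 0.04
```

Emit:
step_arm(
  steps=[
    {"jaw": 0.1, "tx": 0, "ty": 0, "tz": 0, "ax": 0, "ay": 0, "az": 0},
    {"jaw": 0.35, "tx": 0, "ty": 0, "tz": 0, "ax": 0, "ay": 0, "az": 0},
    {"jaw": 0.35, "tx": 0, "ty": 0, "tz": 0, "ax": 0, "ay": 0, "az": 0},
    {"jaw": 0.35, "tx": 0, "ty": 0, "tz": 0, "ax": 0, "ay": 0, "az": 0},
  ],
)

```text
time: 15.05
tool_pos: [0.5404, 0.1214, 0.0467]
ee_rot: [3.141, -0.007, 1.444]
wrist_force: [-0.2, 0.8, 0.1]
width: 0.0322
```

```bash
python3 - <<'E'
from h import *
st();go([.5404,.1204,.0465],82.8);print(get_obs()["wrist_torque"])
E
```

```text
t 15.05 dock xy of carrier origin mm [56.1  1.4] z 0.0467 F dock [0.8 0.3] Fz 0.1 rpy [179.97  -0.41  82.75] Tq [-0.11  0.04] 0.0
pos [0.5404 0.1214 0.0467] rpy [179.97  -0.41  82.75] F [-0.16  0.79  0.1 ] t 15.05
shift [-0.0009  0.0001  0.0002] turn [ 0.0005 -0.0071 -0.0008]
[-0.05573307 -0.09937167  0.00382708]
```

Emit:
step_arm(
  steps=[
    {"jaw": 0.35, "tx": 0, "ty": 0, "tz": -0.02, "ax": 0, "ay": -0.003, "az": -0.001},
    {"jaw": 0.35, "tx": 0, "ty": 0, "tz": -0.045, "ax": 0, "ay": -0.007, "az": -0.001},
    {"jaw": 0.35, "tx": 0, "ty": 0, "tz": -0.05, "ax": 0, "ay": -0.007, "az": -0.001},
    {"jaw": 0.35, "tx": -0.015, "ty": 0, "tz": -0.05, "ax": 0, "ay": -0.007, "az": -0.001},
    {"jaw": 0.0, "tx": -0.035, "ty": 0, "tz": -0.05, "ax": 0, "ay": -0.007, "az": -0.001},
    {"jaw": 0.0, "tx": -0.045, "ty": 0, "tz": -0.05, "ax": 0, "ay": -0.007, "az": -0.001},
    {"jaw": 0.0, "tx": -0.045, "ty": 0, "tz": -0.05, "ax": 0, "ay": -0.007, "az": -0.001},
    {"jaw": 0.0, "tx": -0.045, "ty": 0, "tz": -0.05, "ax": 0, "ay": -0.007, "az": -0.001},
  ],
)

```text
time: 15.85
tool_pos: [0.5342, 0.0762, 0.0955]
ee_rot: [-3.141, -0.0, 1.444]
wrist_force: [-0.3, 0.4, 0.4]
width: 0.0044
```

```bash
python3 - <<'E'
from h import *
o=get_obs();st();print(o["width"])
cm=camera_model("wrist");p,d=snapshot("wrist");w=wcloud(d,cm);H=w[...,2]
y=np.radians(82.8);D=np.array([.5375,.0868]);ex=np.array([np.cos(y),np.sin(y)]);ey=np.array([-ex[1],ex[0]])
a=(w[...,:2]-D)@ex;b=(w[...,:2]-D)@ey
m=(a>.0)&(a<.12)&(abs(b)<.03)&(H>.028)&(H<.036);q=w[m];print("deck",m.sum(),rect(np.c_[a[m],b[m]]))
c=np.linalg.lstsq(np.c_[a[m],b[m],np.ones(m.sum())],H[m],rcond=None)[0];print("plane",c)
m=(a>-.08)&(a<.08)&(abs(b)>.025)&(abs(b)<.055)&(H<.03)&(H>.005)
for x0,x1,n in((-.08,-.01,"floor"),(.02,.1,"rail")):
    k=(a>x0)&(a<x1)&(abs(b+.034)<.01)&(H<.03);c=np.linalg.lstsq(np.c_[a[k],b[k],np.ones(k.sum())],H[k],rcond=None)[0];print(n,k.sum(),c)
E
```

```text
t 15.85 dock xy of carrier origin mm [10.5  1.9] z 0.0955 F dock [0.3 0.3] Fz 0.4 rpy [-1.7995e+02 -3.0000e-02  8.2760e+01] Tq [-0.06 -0.03] -0.02
0.004421875971654517
deck 4415 (array([0.05398613, 0.00121174]), array([44.2963028, 83.7392807]), np.float32(-0.47222847))
plane [-0.00109122  0.00046338  0.0322288 ]
floor 1307 [-0.00071724  0.0007887   0.0092373 ]
rail 2806 [-0.00087991 -0.00893486  0.02345986]
```

Emit:
step_arm(
  steps=[
    {"jaw": 0.0, "tx": 0, "ty": 0.0006, "tz": 0.02, "ax": 0, "ay": 0, "az": 0},
    {"jaw": 0.0, "tx": 0, "ty": 0.0006, "tz": 0.045, "ax": 0, "ay": 0, "az": 0},
    {"jaw": 0.0, "tx": 0, "ty": 0.0006, "tz": 0.058, "ax": 0, "ay": 0, "az": 0},
    {"jaw": 0.0, "tx": 0.004, "ty": 0.0006, "tz": 0.059, "ax": 0, "ay": 0, "az": 0},
    {"jaw": 0.0, "tx": 0.008, "ty": 0.0006, "tz": 0.059, "ax": 0, "ay": 0, "az": 0},
    {"jaw": 0.0, "tx": 0.011, "ty": 0.0006, "tz": 0.059, "ax": 0, "ay": 0, "az": 0},
    {"jaw": 0.0, "tx": 0.012, "ty": 0.0006, "tz": 0.059, "ax": 0, "ay": 0, "az": 0},
  ],
)

```text
time: 16.6
tool_pos: [0.5375, 0.089, 0.0382]
ee_rot: [3.14, -0.001, 1.446]
wrist_force: [-0.7, 0.1, 0.4]
width: 0.0004
```

```bash
python3 -c "
from h import *
st()"
```

```text
t 16.6 dock xy of carrier origin mm [23.7  0.2] z 0.0382 F dock [0.  0.7] Fz 0.4 rpy [ 1.7988e+02 -6.0000e-02  8.2830e+01] Tq [-0.07 -0.02] 0.01
```

Emit:
step_arm(
  steps=[
    {"jaw": 0.0, "tx": 0, "ty": -0.001, "tz": 0.002, "ax": 0, "ay": 0, "az": 0},
    {"jaw": 0.0, "tx": 0.001, "ty": -0.001, "tz": 0.002, "ax": 0, "ay": 0, "az": 0},
    {"jaw": 0.0, "tx": 0.002, "ty": -0.001, "tz": 0.002, "ax": 0, "ay": 0, "az": 0},
    {"jaw": 0.0, "tx": 0.003, "ty": -0.001, "tz": 0.002, "ax": 0, "ay": 0, "az": 0},
  ],
)

```text
time: 17.0
tool_pos: [0.5369, 0.0906, 0.0366]
ee_rot: [3.139, 0.002, 1.446]
wrist_force: [-2.4, -5.9, 2.6]
width: 0.0009
```

```bash
python3 -c "
from h import *
st()"
```

```text
t 17.0 dock xy of carrier origin mm [25.2  1. ] z 0.0366 F dock [-6.2  1.6] Fz 2.6 rpy [1.7986e+02 1.3000e-01 8.2830e+01] Tq [0.08 1.26] 0.01
```

Emit:
step_arm(
  steps=[
    {"jaw": 0.0, "tx": 0.0005, "ty": 0, "tz": 0, "ax": 0, "ay": 0, "az": 0},
    {"jaw": 0.0, "tx": 0.001, "ty": 0, "tz": 0, "ax": 0, "ay": 0, "az": 0},
  ],
)

```text
time: 17.2
tool_pos: [0.5369, 0.0905, 0.0366]
ee_rot: [3.139, 0.004, 1.445]
wrist_force: [-0.0, -4.9, 1.5]
width: 0.0006
```

```bash
python3 -c "
from h import *
st()"
```

```text
t 17.2 dock xy of carrier origin mm [25.1  1. ] z 0.0366 F dock [-4.9 -0.6] Fz 1.5 rpy [179.87   0.24  82.81] Tq [0.01 1.07] 0.03
```

Emit:
step_arm(
  steps=[
    {"jaw": 0.0, "tx": 0.001, "ty": 0, "tz": 0, "ax": 0, "ay": 0, "az": 0},
    {"jaw": 0.0, "tx": 0.0015, "ty": 0, "tz": 0, "ax": 0, "ay": 0, "az": 0},
    {"jaw": 0.0, "tx": 0.0019, "ty": 0, "tz": 0, "ax": 0, "ay": 0, "az": 0},
    {"jaw": 0.0, "tx": 0.0022, "ty": 0, "tz": 0, "ax": 0, "ay": 0, "az": 0},
  ],
)

```text
time: 17.6
tool_pos: [0.5369, 0.0906, 0.0366]
ee_rot: [3.14, 0.009, 1.445]
wrist_force: [-1.6, -8.4, 2.4]
width: 0.0004
```

```bash
python3 -c "
from h import *
st()"
```

```text
t 17.6 dock xy of carrier origin mm [25.2  1. ] z 0.0366 F dock [-8.5  0.5] Fz 2.4 rpy [179.89   0.49  82.8 ] Tq [0.05 1.66] 0.01
```

Emit:
step_arm(
  steps=[
    {"jaw": 0.0, "tx": 0.0012, "ty": 0, "tz": 0, "ax": 0, "ay": 0.002, "az": 0},
    {"jaw": 0.0, "tx": 0.002, "ty": 0, "tz": 0, "ax": 0, "ay": 0.003, "az": 0},
    {"jaw": 0.0, "tx": 0.0025, "ty": 0, "tz": 0, "ax": 0, "ay": 0.003, "az": 0},
    {"jaw": 0.0, "tx": 0.0029, "ty": 0, "tz": 0, "ax": 0, "ay": 0.003, "az": 0},
  ],
)

```text
time: 18.0
tool_pos: [0.5369, 0.0907, 0.0366]
ee_rot: [3.14, 0.011, 1.445]
wrist_force: [-1.9, -10.8, 3.3]
width: 0.0005
```

```bash
python3 -c "
from h import *
st()"
```

```text
t 18.0 dock xy of carrier origin mm [25.3  1.1] z 0.0366 F dock [-11.    0.6] Fz 3.3 rpy [179.92   0.65  82.78] Tq [0.09 1.9 ] -0.01
```

Emit:
step_arm(
  steps=[
    {"jaw": 0.0, "tx": 0.0015, "ty": 0, "tz": 0, "ax": 0, "ay": 0.003, "az": 0},
    {"jaw": 0.0, "tx": 0.0025, "ty": 0, "tz": 0, "ax": 0, "ay": 0.004, "az": 0},
    {"jaw": 0.0, "tx": 0.003, "ty": 0, "tz": 0, "ax": 0, "ay": 0.004, "az": 0},
    {"jaw": 0.0, "tx": 0.0033, "ty": 0, "tz": 0, "ax": 0, "ay": 0.004, "az": 0},
  ],
)

```text
time: 18.4
tool_pos: [0.537, 0.0908, 0.0367]
ee_rot: [3.141, 0.014, 1.444]
wrist_force: [-2.2, -10.7, 3.6]
width: 0.0006
```

```bash
python3 -c "
from h import *
st()"
```

```text
t 18.4 dock xy of carrier origin mm [25.4  1. ] z 0.0367 F dock [-10.9   0.9] Fz 3.6 rpy [179.95   0.8   82.75] Tq [0.08 2.16] 0.01
```

Emit:
step_arm(
  steps=[
    {"jaw": 0.0, "tx": -0.004, "ty": 0, "tz": 0, "ax": 0, "ay": 0.007, "az": 0},
    {"jaw": 0.0, "tx": -0.008, "ty": 0, "tz": -0.01, "ax": 0, "ay": 0.014, "az": 0},
    {"jaw": 0.0, "tx": -0.01, "ty": 0, "tz": -0.045, "ax": 0, "ay": 0.014, "az": 0},
    {"jaw": 0.35, "tx": -0.01, "ty": 0, "tz": -0.06, "ax": 0, "ay": 0.014, "az": 0},
    {"jaw": 0.35, "tx": 0.01, "ty": 0, "tz": -0.06, "ax": 0, "ay": 0.014, "az": 0},
    {"jaw": 0.35, "tx": 0.03, "ty": 0, "tz": -0.06, "ax": 0, "ay": 0.014, "az": 0},
    {"jaw": 0.35, "tx": 0.03, "ty": 0, "tz": -0.06, "ax": 0, "ay": 0.014, "az": 0},
  ],
)

```text
time: 19.1
tool_pos: [0.5412, 0.1237, 0.097]
ee_rot: [3.139, -0.003, 1.447]
wrist_force: [0.1, -0.6, -0.7]
width: 0.0292
```

```bash
python3 - <<'E'
from h import *
o=get_obs();st();print(o["width"])
E
```

```text
t 19.1 dock xy of carrier origin mm [58.6  0.9] z 0.097 F dock [-0.6 -0.2] Fz -0.7 rpy [ 1.7987e+02 -1.5000e-01  8.2910e+01] Tq [-0.09  0.02] -0.03
0.029180310983570757
```

Emit:
step_arm(
  steps=[
    {"jaw": 0.35, "tx": -0.0035, "ty": -0.0004, "tz": 0.005, "ax": 0.001, "ay": -0.002, "az": 0.002},
    {"jaw": 0.35, "tx": -0.0035, "ty": -0.0004, "tz": 0.03, "ax": 0.001, "ay": -0.002, "az": 0.002},
    {"jaw": 0.35, "tx": -0.0035, "ty": -0.0004, "tz": 0.049, "ax": 0.001, "ay": -0.002, "az": 0.002},
    {"jaw": 0.35, "tx": -0.0035, "ty": -0.0004, "tz": 0.05, "ax": 0.001, "ay": -0.002, "az": 0.002},
    {"jaw": 0.1, "tx": -0.0035, "ty": -0.0004, "tz": 0.05, "ax": 0.001, "ay": -0.002, "az": 0.002},
    {"jaw": 0.1, "tx": -0.0035, "ty": -0.0004, "tz": 0.05, "ax": 0.001, "ay": -0.002, "az": 0.002},
    {"jaw": 0.1, "tx": -0.0035, "ty": -0.0004, "tz": 0.05, "ax": 0.001, "ay": -0.002, "az": 0.002},
    {"jaw": 0.1, "tx": -0.0035, "ty": -0.0004, "tz": 0.05, "ax": 0.001, "ay": -0.002, "az": 0.002},
  ],
)

```text
time: 19.9
tool_pos: [0.5404, 0.1204, 0.0483]
ee_rot: [3.14, -0.001, 1.445]
wrist_force: [-3.8, -0.4, 5.5]
width: 0.0155
```

```bash
python3 -c "
from h import *
st()"
```

```text
t 19.9 dock xy of carrier origin mm [55.2  1.3] z 0.0483 F dock [-0.9  3.8] Fz 5.5 rpy [ 1.7993e+02 -3.0000e-02  8.2800e+01] Tq [0.7  0.24] -0.01
```

Emit:
step_arm(
  steps=[
    {"jaw": 0.1, "tx": 0, "ty": -0.0004, "tz": 0, "ax": 0, "ay": 0, "az": 0},
    {"jaw": 0.1, "tx": 0, "ty": -0.0008, "tz": 0, "ax": 0, "ay": 0, "az": 0},
  ],
)

```text
time: 20.1
tool_pos: [0.5404, 0.1204, 0.0483]
ee_rot: [3.138, -0.001, 1.445]
wrist_force: [3.1, -0.3, -2.0]
width: 0.0155
```

```bash
python3 -c "
from h import *
st()"
```

```text
t 20.1 dock xy of carrier origin mm [55.2  1.4] z 0.0483 F dock [ 0.1 -3.2] Fz -2.0 rpy [ 1.7982e+02 -4.0000e-02  8.2790e+01] Tq [-0.16  0.05] -0.06
```

Emit:
step_arm(
  steps=[
    {"jaw": 0.1, "tx": 0, "ty": 0.0004, "tz": 0, "ax": 0, "ay": 0, "az": 0},
    {"jaw": 0.1, "tx": 0, "ty": 0.0008, "tz": 0, "ax": 0, "ay": 0, "az": 0},
  ],
)

```text
time: 20.3
tool_pos: [0.5404, 0.1204, 0.0483]
ee_rot: [3.14, -0.001, 1.445]
wrist_force: [-3.6, 0.2, 1.9]
width: 0.0158
```

```bash
python3 -c "
from h import *
st()"
```

```text
t 20.3 dock xy of carrier origin mm [55.2  1.4] z 0.0483 F dock [-0.2  3.6] Fz 1.9 rpy [ 1.7993e+02 -3.0000e-02  8.2800e+01] Tq [0.69 0.09] -0.01
```

No lateral play at ±3.5 N. One last firm push at about 12 N.

Emit:
step_arm(
  steps=[
    {"jaw": 0.1, "tx": 0.001, "ty": -0.0001, "tz": 0, "ax": 0, "ay": 0.002, "az": 0},
    {"jaw": 0.1, "tx": 0.0018, "ty": -0.0002, "tz": 0, "ax": 0, "ay": 0.004, "az": 0},
    {"jaw": 0.1, "tx": 0.0024, "ty": -0.0002, "tz": 0, "ax": 0, "ay": 0.006, "az": 0},
    {"jaw": 0.1, "tx": 0.0028, "ty": -0.0002, "tz": 0, "ax": 0, "ay": 0.006, "az": 0},
  ],
)

```text
time: 20.7
tool_pos: [0.5404, 0.1205, 0.0482]
ee_rot: [3.14, -0.001, 1.445]
wrist_force: [-2.7, -8.0, 1.0]
width: 0.0158
```

```bash
python3 -c "
from h import *
st()"
```

```text
t 20.7 dock xy of carrier origin mm [55.3  1.4] z 0.0482 F dock [-8.3  1.6] Fz 1.0 rpy [ 1.7993e+02 -6.0000e-02  8.2770e+01] Tq [0.29 1.57] 0.0
```

Emit:
step_arm(
  steps=[
    {"jaw": 0.1, "tx": 0.0018, "ty": 0, "tz": 0, "ax": 0, "ay": 0.003, "az": 0},
    {"jaw": 0.1, "tx": 0.0028, "ty": 0, "tz": 0, "ax": 0, "ay": 0.006, "az": 0},
    {"jaw": 0.1, "tx": 0.0036, "ty": 0, "tz": 0, "ax": 0, "ay": 0.006, "az": 0},
    {"jaw": 0.1, "tx": 0.004, "ty": 0, "tz": 0, "ax": 0, "ay": 0.006, "az": 0},
  ],
)

```text
time: 21.1
tool_pos: [0.5404, 0.1205, 0.0483]
ee_rot: [3.141, 0.001, 1.444]
wrist_force: [-3.6, -11.1, 3.3]
width: 0.016
```

```bash
python3 -c "
from h import *
st()"
```

```text
t 21.1 dock xy of carrier origin mm [55.3  1.4] z 0.0483 F dock [-11.5   2.1] Fz 3.3 rpy [1.7997e+02 5.0000e-02 8.2740e+01] Tq [0.48 2.03] 0.0
```

Emit:
step_arm(
  steps=[
    {"jaw": 0.1, "tx": 0.0025, "ty": -0.0002, "tz": 0, "ax": 0, "ay": 0.003, "az": 0},
    {"jaw": 0.1, "tx": 0.0038, "ty": -0.0004, "tz": 0, "ax": 0, "ay": 0.006, "az": 0},
    {"jaw": 0.1, "tx": 0.0044, "ty": -0.0004, "tz": 0, "ax": 0, "ay": 0.006, "az": 0},
    {"jaw": 0.1, "tx": 0.0047, "ty": -0.0004, "tz": 0, "ax": 0, "ay": 0.006, "az": 0},
  ],
)

```text
time: 21.5
tool_pos: [0.5404, 0.1205, 0.0483]
ee_rot: [3.141, 0.004, 1.443]
wrist_force: [-2.7, -12.5, 2.7]
width: 0.016
```

```bash
python3 -c "
from h import *
st()"
```

```text
t 21.5 dock xy of carrier origin mm [55.3  1.4] z 0.0483 F dock [-12.8   1.2] Fz 2.7 rpy [179.96   0.22  82.69] Tq [0.27 2.11] 0.06
```

Emit:
step_arm(
  steps=[
    {"jaw": 0.1, "tx": 0.001, "ty": 0, "tz": 0, "ax": 0, "ay": 0, "az": 0},
    {"jaw": 0.35, "tx": 0, "ty": 0, "tz": 0, "ax": 0, "ay": 0, "az": 0},
    {"jaw": 0.35, "tx": 0, "ty": 0, "tz": 0, "ax": 0, "ay": 0, "az": 0},
    {"jaw": 0.35, "tx": 0, "ty": 0, "tz": 0, "ax": 0, "ay": 0, "az": 0},
  ],
)

```text
time: 21.9
tool_pos: [0.541, 0.121, 0.0486]
ee_rot: [3.14, 0.003, 1.443]
wrist_force: [-0.9, -1.1, -0.3]
width: 0.0324
```

Emit:
step_arm(
  steps=[
    {"jaw": 0.35, "tx": 0, "ty": 0, "tz": -0.02, "ax": 0, "ay": 0, "az": 0},
    {"jaw": 0.35, "tx": 0, "ty": 0, "tz": -0.05, "ax": 0, "ay": 0, "az": 0},
    {"jaw": 0.35, "tx": 0, "ty": 0, "tz": -0.09, "ax": 0, "ay": 0, "az": 0},
    {"jaw": 0.35, "tx": -0.03, "ty": 0, "tz": -0.12, "ax": 0, "ay": 0, "az": 0},
    {"jaw": 0.35, "tx": -0.07, "ty": 0, "tz": -0.12, "ax": 0, "ay": 0, "az": 0},
    {"jaw": 0.35, "tx": -0.07, "ty": 0, "tz": -0.12, "ax": 0, "ay": 0, "az": 0},
  ],
)

```text
time: 22.5
tool_pos: [0.5328, 0.049, 0.1709]
ee_rot: [3.135, 0.004, 1.44]
wrist_force: [-0.3, 0.4, -0.9]
width: 0.0328
```

```bash
python3 - <<'E'
from h import *
st()
cm=camera_model("wrist");p,d=snapshot("wrist");w=wcloud(d,cm);H=w[...,2];cv2.imwrite("pics/w5.png",p[...,::-1])
y=np.radians(82.8);D=np.array([.5375,.0868]);ex=np.array([np.cos(y),np.sin(y)]);ey=np.array([-ex[1],ex[0]])
a=(w[...,:2]-D)@ex;b=(w[...,:2]-D)@ey
m=(a>.0)&(a<.12)&(abs(b)<.03)&(H>.028)&(H<.036);print("deck",m.sum(),rect(np.c_[a[m],b[m]]))
c=np.linalg.lstsq(np.c_[a[m],b[m],np.ones(m.sum())],H[m],rcond=None)[0];print("plane",c)
E
```

```text
t 22.5 dock xy of carrier origin mm [-16.6  -0.1] z 0.1709 F dock [0.4 0.4] Fz -0.9 rpy [179.62   0.23  82.48] Tq [-0.1   0.04] 0.06
deck 2503 (array([0.05369583, 0.00144998]), array([44.36715317, 83.23805237]), np.float32(-0.20794764))
plane [ 0.0002344  -0.00069495  0.03215738]
```

View pics/w5.png

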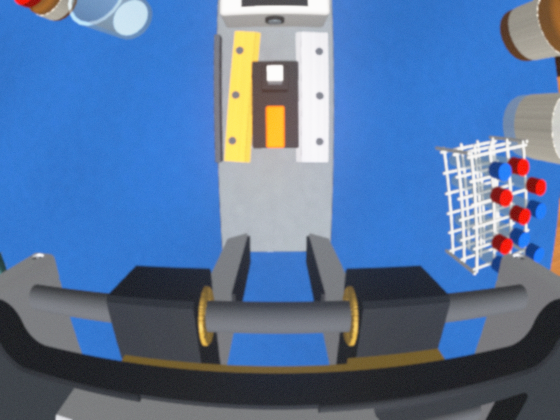

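The carrier sits level and straight in the way, grip at (275,125), cuvette end towards the head. The gripper is clear and nothing was disturbed. Handing in.

```bash
python3 -c "
from h import *
print(close_job())"
```

```text
the job is handed in; nothing more can be done
None
```

The orange-grip carrier is in the dock's way, cuvette end first and wedged. I let go, backed the gripper clear and handed the job in at about 22.5 s. The hand-in reports no verdict.

**Final push:** I pushed it home while gripping it. The last reading along the way was 12.8 N, and the highest reading in any check was also about 13 N. I only read the force at the end of each move, so a brief peak in between would not show.

**Wedge position:** The carrier stopped about 55 mm past the mouth by arm position and about 54 mm by the wrist camera. The two differ by roughly 1.5 mm, which is within the calibration error. The final push moved it about 0.1 mm.

**False stops:** It stuck briefly at 51.4 mm and 52.7 mm because it was slightly tilted. I freed it by backing off and re-levelling.

**Play:** Side loads of about ±3.5 N gave no measurable movement. I did not pull it backwards to test the hold. After release the camera still showed it level, and about 0.2° off the way's direction, which is within picture noise.

**Surroundings:** The arm went nowhere near the white spare carrier or the other things on the bench. I did not take a last overview picture to confirm they were unmoved.

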